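# Set the weighing hood's window to its mark and start the fan

## Robot

A 6-joint arm with a two-finger parallel gripper is mounted at the origin on the work surface. World frame = base frame: x ahead of the robot, y to its left, z up, the work surface at z = 0. Lengths are in mm, angles in rad, forces in N, time in s.
With the tool pointing down it reaches from about 150 to 775 mm from the base axis. Payload 6.1 kg.
Tool frame: the origin (TCP) lies at the very end of the fingers, on their centre line; the grasp point (between the pads) lies 19 mm behind it; x points along the fingers, y is the direction in which the jaws open and shut, and the axes are right-handed (so a half turn about x gives the same grasp; the last joint's range is limited). The gripper opens to 85 mm and grips with 20 to 120 N. Pads are 22 mm wide; open, the fingers measure 114 mm over their backs; the gripper's body (76 mm by 85 mm) begins 54 mm behind the grasp point. The pads swing forward as they close: fully open they stand 13 mm farther back than shut.
Start: joints at [-1.116, 0.126, -0.04, 1.405, 0, 1.571], TCP at [230.615, -471.62, 231.295] pointing down, gripper open.
Joint ranges: [-2.72, 2.72], [-0.95, 1.95], [-1.27, 1.35], [-1.78, 2.02], [-1.46, 1.47], [-3.14, 3.14]. Speed limits (rad/s): [2.39, 2.39, 3.01, 3.14, 3.14, 3.14].

## Interface

Orientations are given as [roll, pitch, yaw] about the fixed x, y, z axes, in that order (R = Rz(yaw) Ry(pitch) Rx(roll)).
In Python, from cell import * gives the robot as it stands.
- The arm moves only by the shell command python3 -m inch 'ROWS' [OPENING]. ROWS is JSON, a list of rows, each a list of 4 numbers: the shift along the world's x, y, z in mm, then the turn about the world's z in degrees. A call has exactly 8 rows; each row is the pose to reach, as a shift and turn from the pose measured when the call began; what a row does not reach only later rows make up. A row lasts 1/8 s, in which the tool goes at most 62.5 mm and 10.7 degrees, less where a joint would pass 70% of its speed; a pose out of reach is approached as far as the arm can. A call with a gripper value outside its range is refused whole. OPENING is the opening, from 0 (shut) to 1 (fully open), set as the call begins (- or left out, the last holds). The fingers move at their own pace and stop on an object; the grip force is fixed at half the most. Time passes only in rows, so rows that repeat a pose let the fingers close, or fill a call up. It gives the time, the measured TCP pose, the force and the opening at its end, in the units of the state.
- state(): the state, without advancing time (a new reading comes with each control period).
- get_image(name): name is "side" or "top" or "wrist"; returns a dict with "color" (480x640x3 uint8, blue, green, red), "K" (3x3 intrinsics, pixels), "position" and "orientation" of the camera in the world. Camera axes: x right, y up, looking along -z (the intrinsics and any distortion apply to the point x, -y, -z); pixel columns grow to the right and rows downward; lengths in mm; the calibration is good to about 2 mm. A picture is of the moment at which its call begins. There is no depth.
- sign_off(): hands the job in, once; it reports no verdict.
Trained networks look in a picture, given as the dict that the camera call returned (one of the last four; its "shot" number tells which), for a name from the list of things; names that differ only in an ending like _2 or _b are one class to them, and where a whole thing is asked for, a point or a joint stands for the part that bears it (a point fixed in the world has none). Each returns a list of dicts, best first, with "p" (0 to 1); they miss things now and then, are a little off and sometimes report something else, mostly with a low value. They report only what shows in the picture. A call takes as long as a camera call. They do not tell look-alikes from the thing itself.
- spot_in(picture, query): "rect" ([centre column, centre row, width, height] in pixels, round what is visible of it).
- regions_of(picture, query): "region" (480x640 bool, what is visible of it) and "rect" ([centre column, centre row, width, height] in pixels, round what is visible of it).
The state is a dict: "time_s": time; "q": joint angles; "qvel": joint speeds; "effort": joint torques, N m; "tcp_pos": TCP position; "orientation": TCP orientation; "force": force on the tool from outside, world axes, zero at the start; "wrist_torque": the same for the moment, N m; "finger_gap": finger opening in mm.
Only numpy, scipy, OpenCV 4.12 (cv2) and the standard library are available. Lean on these libraries where they do the work, as an engineer would, in place of code of your own. Each camera call takes 0.05 s, during which the arm holds its last target. There are 200 camera calls.

## Task

Get the weighing hood ready: with your fingertips under the lip of its sliding front window, push the window up along its slope until the top of the lip is level with the black pointer on the right-hand jamb, and leave it there. Then press the larger button on the control box beside the hood all the way down to start the fan, let it come back up, and leave the smaller button alone. Do not pinch the lip, shift the pointer, or disturb the bottles and other things standing about.

Things in the scene. Friction and masses are not known exactly. Their poses are not given: they have to be found in the camera images.
- hood: The weighing hood, 324 mm wide and 365 mm tall, standing on the bench with its front towards the robot. Two aluminium jambs, 27 mm wide, lean back 35 degrees from upright (up and away from the robot); the clear window slides between them. Origin on the bench below the middle of the lip when the window is fully down; x into the hood, y to the left, z upright. Open at the back and top.
- sash (a joint): Travel of the hood's clear front window (260 mm wide), in m up along its slope: 0 lowest, 0.165 highest; starts 0 to 0.05. Weights hidden in the jambs balance it: a push of roughly 1 to 5 N up the slope moves it, and it stays where it is left.
- lip (a point): Lip along the window's bottom: ledge 264 mm wide, 14 mm thick, standing out 29 mm from the pane towards the robot, with free space beneath. Origin: middle of the front edge of its underside, 90 mm above the bench at window travel 0. z: up the slope, the way the window travels; x: square to the pane, forwards and 35 degrees down; y: left. The jambs begin 3 mm beyond its ends, 20 mm behind its front.
- lip_top (a point): Middle of the front edge of the lip's top face: 14 mm along z and 4 mm along x from the origin of lip, with the same axes. This is what is brought level with the pointer.
- mark (a point): Height pointer: small black clip on the right-hand jamb with a fin 4 mm thick and 22 mm wide standing out beside the lip's end, 8 mm past the lip's front. The point is mid-thickness in the fin, 148.5 mm right of the window's middle; axes as lip. Lip and pointer are level when lip_top and this point agree along z of these axes (up the slope). Starts 36 to 146 mm above the lip's top.
- fan_top (a point): Middle of the top of the fan button: the larger of two round grey buttons (36 mm across) on the grey control box beside the hood, to its left or right. The box is 90 x 140 x 45 mm (depth, width, height); the big button sits 32 mm left of its middle, its top 67 mm above the bench. Pressed straight down.
- fan (a joint): Travel of the fan button, m: 0 up, 0.006 fully down. Sprung: it starts to move at about 1.5 N, is fully down at 5 N, and comes back up by itself.
- lamp (a joint): Travel of the lamp button, m: 0 up, 0.005 fully down. It is the smaller button (18 mm across) on the same control box, 70 mm to the right of the big one, and is to be left alone.
- tub_left: White plastic tub with a screw lid, 56 mm across, 105 mm tall, standing loose in front of the hood's left jamb. Origin under its centre.
- tub_right: White plastic tub with a screw lid, 56 mm across, 105 mm tall, standing loose in front of the hood's right jamb. Origin under its centre.
- amber: Amber bottle, 60 mm across, 150 mm tall, standing loose to the left of the hood. Origin under its centre.
- cup: Open steel cup, 70 mm across, 80 mm tall, standing loose to the right of the hood. Origin under its centre.
- jar: Small glass jar with a steel lid, 40 mm across, 60 mm tall, standing loose left of the hood. Origin under its centre.
- sample: Small white jar, 36 mm across, 50 mm tall, standing loose inside the hood. Origin under its centre.
- spatula: Spatula, 190 mm long, lying loose at the left of the bench. Origin under its middle.
Mind the look-alikes: they are no part of the job. Leave any purple or red look-alike of the part that bears fan_top alone.

How it is judged (in metres and radians):
On the way, in this order (a step that is already met when the one before it is completed fails the run):
1. the fingers push on the lip and the window has begun to rise (contact force between the fingers and sash_c0 above 0.5 N and velocity of joint sash above 0.003 m/s), for 0.05 s.
2. the top of the lip stands level with the pointer, the window at rest and the fingers off it (z of lip_top in the frame of mark between -0.008 and 0.008 m and velocity of joint sash between -0.005 and 0.005 m/s and contact force between the fingers and sash_c0 below 0.1 N), for 0.2 s.
3. the fan button is pressed down (value of joint fan above 0.0045 m), for 0.05 s.
At the end, for the whole second after the job is handed in: The window rests with the top of its lip within 8 mm of the pointer, measured along the slope, and both buttons are up again after the fan button was pressed down by at least 4.5 of its 6 mm (z of lip_top in the frame of mark between -0.008 and 0.008 m and velocity of joint sash between -0.005 and 0.005 m/s and value of joint each of fan, lamp below 0.001 m); the robot touches nothing.
It fails at once if the lip is pinched between the fingers (more than 8 N on its underside or front and on its upper part at once) (contact force between the fingers and sash_c0 above 8 N and contact force between the fingers and sash_c1 above 8 N).
It fails at once if the pointer is shifted by more than 5 mm (distance of mark from where it was at the start of the episode above 0.005 m).
It fails at once if the lamp button is pressed by more than 2 mm (value of joint lamp above 0.002 m).
It fails at once if the fan button is pressed while the window is not yet at its mark (value of joint fan above 0.003 m and not (z of lip_top in the frame of mark between -0.008 and 0.008 m)).
It fails at once if a loose bystander is moved by more than 20 mm, lifted or tipped (distance of any of tub_left, tub_right, amber, cup, jar, sample, spatula from where it was at the start of the episode above 0.02 m or angle between any of tub_left, tub_right, amber, cup, jar, sample, spatula's own z axis and vertical above 0.3 rad).
It also fails if it takes over 48 s, if anything falls off the work surface, if the arm or the gripper's body presses on something with over 40 N, if the wrist force passes 120 N, or if a joint passes its speed limit or range.

## Working session

There is one attempt and no reset: what is moved stays moved. The work goes in short steps, Python scripts to look and compute and a shell command to move; the robot and the scene stay as the last step left them, time stands still between calls to the robot, and variables do not carry over. Pictures are saved under pics/ and viewed, about 8 in all and at most 12, crops included, and the job is handed in when it is done.

```bash
mkdir -p pics; ls
cat > h.py <<'E'
from cell import *
import numpy as np, cv2
from scipy.spatial.transform import Rotation as Ro
def RM(o):
    o=np.array(o,float)
    if o.shape==(3,3): return o
    return (Ro.from_euler('xyz',o) if o.size==3 else Ro.from_quat(o)).as_matrix()
def ray(pic,u,v):
    K=np.array(pic["K"]); d=np.linalg.inv(K)@[u,v,1]
    return np.array(pic["position"],float), RM(pic["orientation"])@(d*[1,-1,-1])
def onz(pic,u,v,z):
    p,d=ray(pic,u,v); return p+d*(z-p[2])/d[2]
def proj(pic,P):
    q=(RM(pic["orientation"]).T@(np.array(P,float)-np.array(pic["position"],float)))*[1,-1,-1]
    q=np.array(pic["K"])@q; return q[:2]/q[2]
def tri(a,b):
    A=np.zeros((3,3));B=np.zeros(3)
    for p,d in (a,b):
        d=d/np.linalg.norm(d);M=np.eye(3)-np.outer(d,d);A+=M;B+=M@p
    return np.linalg.solve(A,B)
E
python3 - <<'E'
from h import *
print(state())
for n in ("side","top","wrist"):
    p=get_image(n); cv2.imwrite(f"pics/{n}0.png",p["color"])
    print(n,[k for k in p],p["K"],p["position"],p["orientation"])
    if n=="wrist":continue
    for q in ("hood","sash","lip","mark","fan_top","lamp","tub_left","tub_right","amber","cup","jar","sample","spatula"):
        try: print(q,[(round(r["p"],2),np.round(r["rect"]).tolist()) for r in spot_in(p,q)[:4]])
        except Exception as e: print(q,e)
E
```

```text
pics
{'time_s': 0.0, 'q': array([-1.11599774e+00,  1.26337564e-01, -4.06108798e-02,  1.40538208e+00,
        1.75616437e-06,  1.57078372e+00]), 'qvel': array([ 0.00114762,  0.00029993, -0.00157795,  0.00012476, -0.00046357,
       -0.00031421]), 'effort': array([-7.74554537e-04, -4.35918117e+01,  3.52921915e+01,  1.74817443e-02,
        5.36521372e-05, -2.20960359e-06]), 'tcp_pos': array([ 230.44520544, -471.26928059,  230.54940588]), 'orientation': array([-1.57195361,  1.56926213,  2.02445024]), 'force': array([ 0.69932187,  0.33114054, -0.48398575]), 'wrist_torque': array([-0.00089302, -0.00073915,  0.00877675]), 'finger_gap': 85.75000233988808}
side ['color', 'K', 'position', 'orientation', 'shot'] [[513.83868379   0.         320.89071517]
 [  0.         513.83868379 238.36964499]
 [  0.           0.           1.        ]] [111.63197768 733.05403696 952.98291528] [ 0.71583996 -0.01354049 -2.61010494]
hood [(0.96, [230.0, 171.0, 208.0, 239.0])]
sash [(0.85, [257.0, 173.0, 106.0, 125.0])]
lip [(0.9, [260.0, 177.0, 110.0, 127.0]), (0.47, [239.0, 453.0, 111.0, 44.0]), (0.38, [287.0, 3
[... 1334 characters left out ...]
]
lamp [(0.73, [504.0, 159.0, 37.0, 36.0]), (0.51, [445.0, 305.0, 13.0, 4.0]), (0.48, [302.0, 312.0, 5.0, 12.0])]
tub_left [(0.74, [290.0, 245.0, 24.0, 25.0])]
tub_right [(0.78, [391.0, 247.0, 29.0, 22.0])]
amber [(0.77, [190.0, 154.0, 35.0, 33.0])]
cup [(0.76, [503.0, 158.0, 36.0, 32.0]), (0.23, [334.0, 147.0, 131.0, 78.0])]
jar [(0.51, [127.0, 277.0, 40.0, 79.0])]
sample []
spatula [(0.86, [127.0, 278.0, 37.0, 77.0])]
wrist ['color', 'K', 'position', 'orientation', 'shot'] [[384.17834533   0.         323.05215259]
 [  0.         384.17834533 244.16839483]
 [  0.           0.           1.        ]] [ 299.35886133 -436.48147091  373.4903606 ] [-3.04913178e-01  7.26505601e-04 -1.11639878e+00]
```

View pics/side0.png

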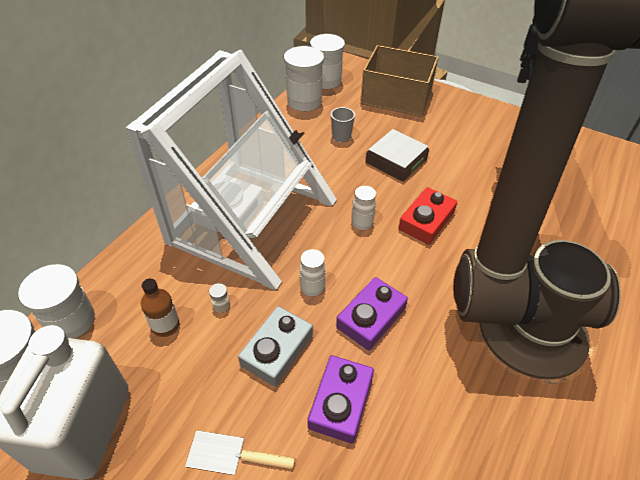

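View pics/top0.png

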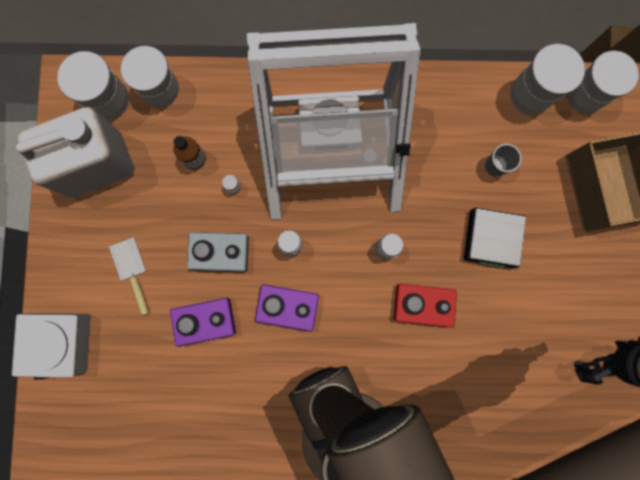

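The side view shows four two-button boxes. The purple ones are at (372,312) and (341,398), the red one is at (428,214) and the grey one at (276,346). Only the grey box fits: it is grey and stands beside the hood. Its big button is at (266,349) in side and (202,251) in top. The pointer is at (296,137) in side and (403,149) in top. I'll enlarge the lip, pointer and grey box.

Run:
```python
from h import *
s=cv2.imread("pics/side0.png");t=cv2.imread("pics/top0.png")
z=lambda im,x,y,w,h,k:cv2.resize(im[y:y+h,x:x+w],None,fx=k,fy=k,interpolation=cv2.INTER_CUBIC)
a=z(s,190,110,160,150,4) # 640x600
b=z(t,265,130,160,60,4)
c=np.zeros((600,800,3),np.uint8)
c[:360,:480]=z(s,195,120,120,90*1,4)[:360]   # side lip
c[360:600,:640]=b
g=z(s,235,300,80,90,4); c[:360,480:800]=g
cv2.imwrite("pics/crop1.png",c)
```

```text
(no output)
```

View pics/crop1.png

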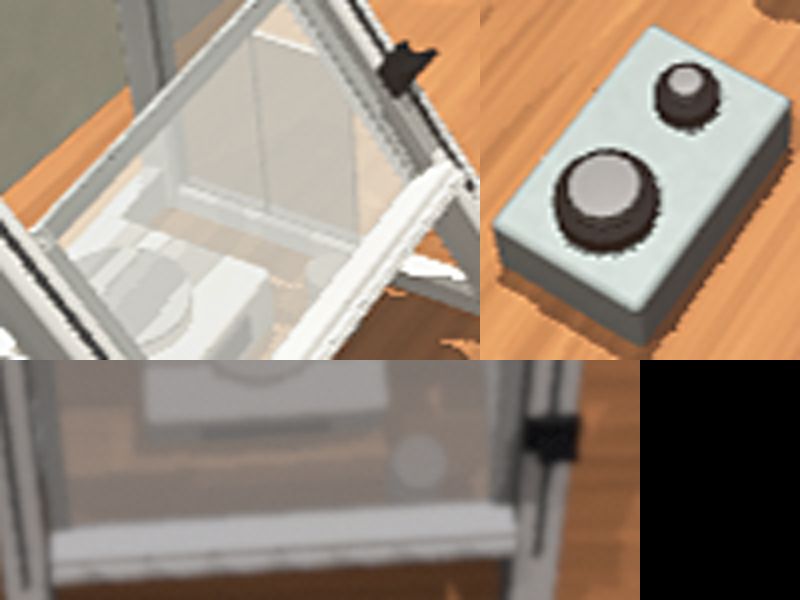

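The crop confirms the grey box and its big button. Next I'll estimate the poses of the hood, lip, mark and button.

```bash
cat > fit.py <<'E'
from h import *
a=np.radians(35); U=np.array([np.sin(a),0,np.cos(a)]); X=np.array([np.cos(a),0,-np.sin(a)]); Y=np.array([0,1.,0])
def lipP(s,x,y,z): return np.array([0,0,90.])+x*X+y*Y+(s+z)*U
def jamb(x,y,zb): # point on jamb front plane at height zb, depth x behind lip front
    p=lipP(0,x,y,0); return p+U*(zb-p[2])/U[2]
def W(h,P): c,s=np.cos(h[2]),np.sin(h[2]); return np.array([h[0]+c*P[0]-s*P[1],h[1]+s*P[0]+c*P[1],P[2]])
E
python3 - <<'E'
from fit import *
from scipy.optimize import least_squares
S=get_image("side");T=get_image("top")
b=tri(ray(S,266,348),ray(T,202,251)); print("fan tri",b,onz(T,202,250.5,67),onz(S,266,347,67))
for n,u,v,z in (("tl",290,245,105),("tr",391,247,105),("amber",190,154,75),("cup",503,158,80),("jar",230,185,50)):
    print(n,onz(T,u,v,z).round())
print("mark",tri(ray(S,296,137),ray(T,403,149)).round(1))
st=state();print("R",RM(st["orientation"]).round(2))
R=-135;L=135
obs=[(T,(269,219),lambda h:jamb(20,162,0)),(T,(281,217),lambda h:jamb(20,135,0)),(T,(391,212),lambda h:jamb(20,-135,0)),(T,(402.5,210),lambda h:jamb(20,-162,0)),
 (S,(280,289),lambda h:jamb(20,162,0)),(S,(335,205),lambda h:jamb(20,-162,0)),
 (T,(394.2,180),lambda h:lipP(h[3],0,-132,0)),(T,(278,190.5),lambda h:lipP(h[3],0,132,0)),
 (T,(394.2,176),lambda h:lipP(h[3],4,-132,14)),(T,(278,186),lambda h:lipP(h[3],4,132,14))]
def res(h): return np.concatenate([proj(p,W(h,f(h)))-uv for p,uv,f in obs])
r=least_squares(res,[500,70,0,30],loss="soft_l1",x_scale=[100,100,.1,50])
print(r.x,res(r.x).reshape(-1,2).round(1).tolist())
h=r.x; np.save("h.npy",h)
print("lip world",W(h,lipP(h[3],0,0,0)).round(1))
print("mark in hood slope", [ (W([0,0,0],0*U)) ])
M=tri(ray(S,296,137),ray(T,403,149)); c,s=np.cos(h[2]),np.sin(h[2]); d=M-[h[0],h[1],0]; l=np.array([c*d[0]+s*d[1],-s*d[0]+c*d[1],d[2]-90]); print("mark lipframe0 x,y,z",l@X,l@Y,l@U)
for nm,p in (("S",S),("T",T)):
    k=4;x0,y0=(190,110) if nm=="S" else (255,100)
    im=cv2.resize(p["color"][y0:y0+150 if nm=="S" else y0+130,x0:x0+160],None,fx=k,fy=k,interpolation=cv2.INTER_CUBIC)
    def ln(A,B,col): cv2.line(im,*[tuple(int(v) for v in ((proj(p,W(h,q))-[x0,y0]+.5)*k)) for q in (A,B)],col,1)
    for x,z,col in ((0,0,(0,0,255)),(4,14,(0,255,0)),(29,14,(255,0,0))): ln(lipP(h[3],x,-132,z),lipP(h[3],x,132,z),col)
    for y in (-162,-135,135,162): ln(jamb(20,y,0),jamb(20,y,350),(255,0,255))
    cv2.imwrite(f"pics/ov{nm}.png",im)
i,j=cv2.imread("pics/ovS.png"),cv2.imread("pics/ovT.png")
i=i[:,:];c=np.zeros((600,800,3),np.uint8);c[:480,:400]=cv2.resize(i,(400,375)).copy() if 0 else np.pad(cv2.resize(i[:, 150:550],(400,600))[:480],((0,0),(0,0),(0,0)));c[:325,400:]=cv2.resize(j,(400,325));cv2.imwrite("pics/ov.png",c)
E
```

```text
fan tri [444.42171844 352.38929058  53.88222336] [443.55053626 349.15041678  67.        ] [441.81070708 356.52908326  67.        ]
tl [456. 141. 105.]
tr [454. -89. 105.]
amber [673. 384.  75.]
cup [ 672. -359.   80.]
jar [604. 291.  50.]
mark [ 663.3 -105.9  173.8]
R [[-0.    0.44 -0.9 ]
 [-0.   -0.9  -0.44]
 [-1.    0.    0.  ]]
[5.80651331e+02 3.62860575e+01 9.18902795e-02 2.20768928e+01] [[2.3, 1.0], [1.1, 2.2], [-1.1, -1.2], [-1.8, -0.0], [-2.5, 0.3], [1.0, -6.4], [-0.9, 1.6], [1.0, -0.2], [-0.8, -0.1], [0.4, -1.3]]
lip world [593.3  37.4 108.1]
mark in hood slope [array([0., 0., 0.])]
mark lipframe0 x,y,z 8.67531354486512 -149.1424652265402 108.41388020548344
```

View pics/ov.png

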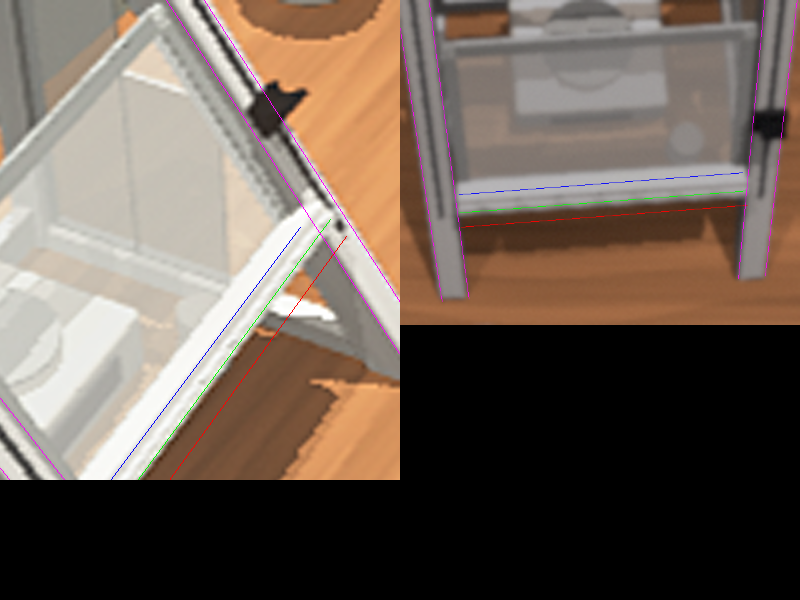

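The overlay shows the jambs fitting well; my lip clicks were a few pixels low. I'll move in front of the hood with the fingers shut and the jaw axis parallel to the lip, then measure with the wrist camera.

```bash
python3 -m inch '[[24,54,0,-3],[48,108,0,-6],[72,162,0,-9],[96,216,0,-12],[120,270,0,-15],[144,324,0,-18],[168,378,0,-20.8],[192,432,0,-20.8]]' 0
python3 -m inch '[[10,40,10,0],[15,70,15,0],[15,70,20,0],[15,70,20,0],[15,70,20,0],[15,70,20,0],[15,70,20,0],[15,70,20,0]]'
python3 - <<'E'
from h import *
p=get_image("wrist");cv2.imwrite("pics/w1.png",p["color"]);import pickle;pickle.dump(p,open("w1.pkl","wb"))
st=state();print(st["tcp_pos"],st["force"],st["finger_gap"],p["position"],p["orientation"])
for q in ("lip","mark","sash","tub_left","tub_right"): print(q,[(round(r["p"],2),np.round(r["rect"]).tolist()) for r in spot_in(p,q)[:3]])
E
```

```text
time_s: 2.55
tcp_pos: [423.1, -37.7, 231.6]
orientation: [2.824, 1.57, -0.227]
force: [2.1, -0.8, 0.5]
finger_gap: -0.1
time_s: 3.55
tcp_pos: [438.1, 32.0, 251.6]
orientation: [2.802, 1.57, -0.248]
force: [-0.7, 0.6, 0.5]
finger_gap: -0.1
[438.0897689   32.07747193 251.57457202] [ 0.38728611  0.16676383 -0.55555984] -0.054440256802847906 [514.16530723  40.42997679 393.84700454] [-3.04164036e-01  3.13254734e-04 -1.48028651e+00]
lip []
mark []
sash []
tub_left [(0.82, [189.0, 178.0, 102.0, 74.0])]
tub_right [(0.62, [464.0, 207.0, 98.0, 79.0])]
```

View pics/w1.png

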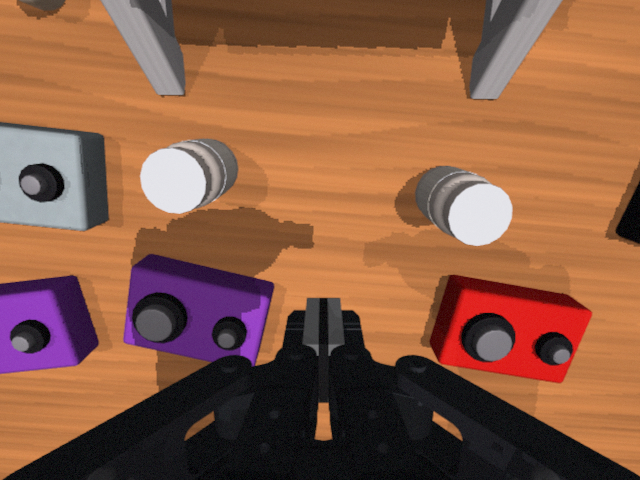

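The wrist camera looks back towards the fingers and shows the jamb feet at (162–185,95) and (473–497,98). I'll raise it and move it forward to see the lip and pointer.

```bash
python3 -m inch '[[25,0,25,0],[50,0,50,0],[75,0,75,0],[95,0,100,0],[95,0,110,0],[95,0,110,0],[95,0,110,0],[95,0,110,0]]'
python3 - <<'E'
from fit import *
import pickle
w=pickle.load(open("w1.pkl","rb"))
f=[onz(w,*c,0) for c in ((162,95),(185,95),(473,99),(497,98))]; print(np.round(f,1).tolist())
p=get_image("wrist");cv2.imwrite("pics/w2.png",p["color"]);pickle.dump(p,open("w2.pkl","wb"))
st=state();print(st["tcp_pos"],p["position"])
for q in ("lip","mark","sash"): print(q,[(round(r["p"],2),np.round(r["rect"]).tolist()) for r in spot_in(p,q)[:3]])
im=p["color"][:300]; cv2.imwrite("pics/w2c.png",cv2.resize(im[:, 100:560],None,fx=1.74,fy=1.74,interpolation=cv2.INTER_CUBIC))
E
```

```text
time_s: 4.85
tcp_pos: [532.4, 32.3, 361.2]
orientation: [2.214, 1.57, -0.836]
force: [-0.8, -0.1, -0.1]
finger_gap: -0.0
[[526.2, 196.5, 0.0], [528.2, 174.6, 0.0], [549.6, -100.8, 0.0], [552.6, -123.6, 0.0]]
[532.48198881  32.27654192 361.29339369] [608.5595366   40.78415688 503.39565974]
lip []
mark [(0.55, [510.0, 75.0, 51.0, 44.0])]
sash [(0.68, [320.0, 68.0, 389.0, 137.0]), (0.29, [417.0, 265.0, 62.0, 69.0])]
```

View pics/w2c.png

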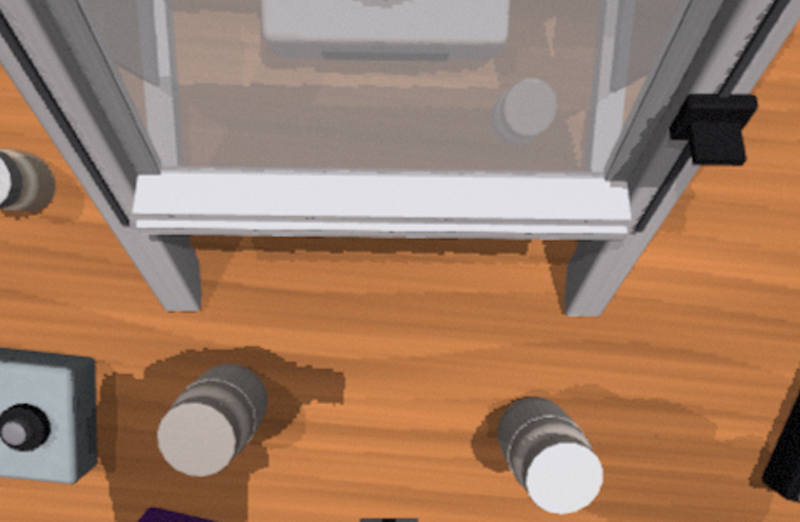

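```bash
cat > fit2.py <<'E'
from fit import *
import pickle
from scipy.optimize import least_squares
def run(obs,h0=[580,36,.08,25,110]):
    def res(h): return np.concatenate([proj(p,W(h,f(h)))-uv for p,uv,f in obs])
    r=least_squares(res,h0,loss="soft_l1",x_scale=[100,100,.1,50,50])
    print(r.x.round(4).tolist(),res(r.x).reshape(-1,2).round(1).tolist()); return r.x
def lip(x,y,z): return lambda h:lipP(h[3],x,y,z)
def mk(x,y,z): return lambda h:lipP(0,x,y,h[4]+z)
def jb(y): return lambda h:jamb(20,y,0)
E
python3 - <<'E'
from fit2 import *
w1=pickle.load(open("w1.pkl","rb"));w2=pickle.load(open("w2.pkl","rb"))
C=lambda x,y:(x/1.74+100-.2,y/1.74-.2)
o=[(w1,c,jb(y)) for c,y in (((162,95),162),((185,95),135),((473,99),-135),((497,98),-162))]
o+=[(w2,C(*c),jb(y)) for c,y in (((163,311),162),((201,310),135),((566,316),-135),((601,316),-162))]
lp=[(w2,C(137,215),lip(4,132,14)),(w2,C(629,220),lip(4,-132,14)),(w2,C(138,229),lip(0,132,0)),(w2,C(627,234),lip(0,-132,0))]
m=[(w2,C(691,156),mk(-8,-137.5,2)),(w2,C(745,156),mk(-8,-159.5,2)),(w2,C(693,164),mk(-8,-137.5,-2)),(w2,C(744,164),mk(-8,-159.5,-2))]
h=run(o+lp+m); np.save("h.npy",h); run(o+lp[:2]+m)
print("lip",W(h,lipP(h[3],0,0,0)),"dz needed",h[4]-h[3]-14)
for q in (lipP(h[3],29,132,14),lipP(h[3],29,-132,14),lipP(0,20,-137.5,h[4]),lipP(0,20,-159.5,h[4])): print((proj(w2,W(h,q))-[100,0])*1.74)
E
```

```text
[577.1538, 40.5946, 0.0789, 36.8846, 109.8091] [[-2.6, 0.1], [2.6, 0.4], [-4.0, -0.1], [0.1, 1.3], [3.0, -0.7], [1.9, 0.2], [-0.9, -0.7], [-0.4, -0.4], [-0.2, -3.3], [1.5, -2.5], [3.8, 1.2], [-2.0, 1.8], [2.7, 0.2], [0.2, 0.6], [-0.8, -0.8], [-1.9, -0.5]]
[577.1241, 40.6131, 0.0793, 32.8862, 109.7931] [[-2.6, 0.2], [2.6, 0.5], [-4.0, -0.1], [0.1, 1.2], [3.0, -0.6], [1.9, 0.2], [-0.9, -0.7], [-0.4, -0.5], [1.2, -0.6], [0.0, 0.1], [2.6, 0.2], [0.2, 0.6], [-0.8, -0.9], [-1.9, -0.5]]
lip [598.24411831  42.2617976  120.21406189] dz needed 58.92453481613907
[141.90988054 169.59254891]
[626.79361603 175.95618326]
[685.50138943 108.07725804]
[733.55263875 108.7245323 ]
```

Both fits say the window needs to rise about 59–63 mm. A vertical finger face against the lip's front underside edge fixes the travel through its x position. I'll descend in front of the lip first.

```bash
python3 -m inch '[[0,2,-50,0],[0,4,-100,0],[5,6,-150,0],[15,7,-200,0],[25,7,-240,0],[32,7.5,-256,0],[36,7.5,-258,0],[36,7.5,-258,0]]'
python3 -m inch '[[3,0.2,0,0],[6,0.5,0,0],[9,0.7,0,0],[12,1,1,0],[15,1.2,3,0],[18,1.4,6,0],[20,1.6,9,0],[22,1.7,12,0]]'
```

```text
time_s: 6.05
tcp_pos: [569.9, 39.9, 105.1]
orientation: [3.016, 1.568, -0.034]
force: [-0.5, 0.5, -0.1]
finger_gap: 0.2
time_s: 7.05
tcp_pos: [591.6, 41.6, 116.9]
orientation: [2.994, 1.569, -0.056]
force: [-2.9, 1.0, -1.4]
finger_gap: 0.2
```

```bash
python3 -m inch '[[2.5,0.2,3.5,0],[5,0.4,7,0],[7.5,0.6,10.5,0],[10,0.8,14,0],[12,1,17,0],[14,1.1,20,0],[15,1.2,22,0],[15,1.2,22,0]]'
python3 - <<'E'
from fit import *
import pickle
im=[]
for n in ("side","wrist"):
    p=get_image(n);pickle.dump(p,open(n+"3.pkl","wb"));im.append(p["color"])
a=cv2.resize(im[0][110:260,195:345],(450,450),interpolation=cv2.INTER_CUBIC);b=cv2.resize(im[1],(350,262))
c=np.zeros((450,800,3),np.uint8);c[:,:450]=a;c[:262,450:]=b;cv2.imwrite("pics/c3.png",c);print(state()["force"])
E
```

```text
time_s: 8.05
tcp_pos: [607.1, 42.8, 139.3]
orientation: [3.036, 1.568, -0.014]
force: [-1.6, 0.1, 0.3]
finger_gap: 0.1
[-0.99911694  0.2946083  -0.02671351]
```

View pics/c3.png

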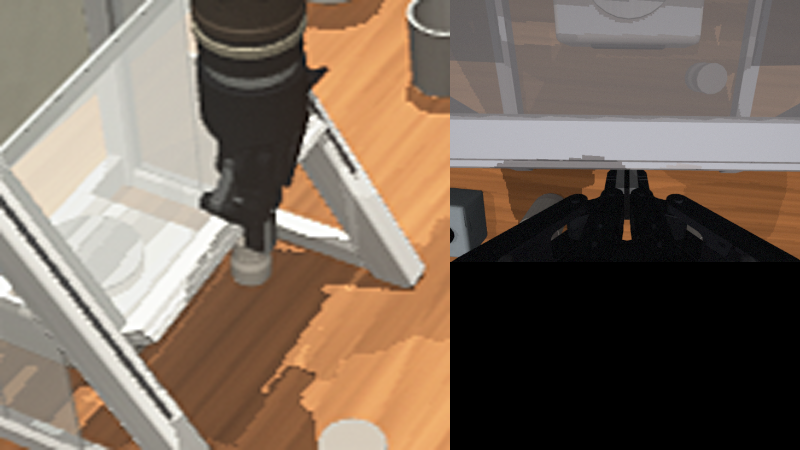

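The window is rising with the fingers under the lip. I'll back off and measure from the same overhead viewpoint.

```bash
python3 -m inch '[[-15,-1,0,0],[-35,-2,10,0],[-50,-4,60,0],[-60,-5,115,0],[-60,-5,170,0],[-60,-5,215,0],[-60,-5,222,0],[-60,-5,222,0]]'
python3 - <<'E'
from fit import *
import pickle
p=get_image("wrist");pickle.dump(p,open("w4.pkl","wb"));print(p["position"],state()["tcp_pos"])
im=p["color"]; c=np.zeros((560,800,3),np.uint8)
c[:280]=cv2.resize(im[:210,100:560],(800,365),interpolation=cv2.INTER_CUBIC)[:280]
c[280:,:400]=cv2.resize(im[30:100,110:210],(400,280),interpolation=cv2.INTER_CUBIC)
c[280:,400:]=cv2.resize(im[30:100,440:540],(400,280),interpolation=cv2.INTER_CUBIC)
cv2.imwrite("pics/c4.png",c)
E
```

```text
time_s: 9.15
tcp_pos: [547.0, 37.8, 361.3]
orientation: [3.058, 1.567, 0.008]
force: [0.4, 0.7, -0.0]
finger_gap: -0.1
[622.59738018  46.21495667 503.79736911] [546.74200451  37.77611302 360.26684333]
```

View pics/c4.png

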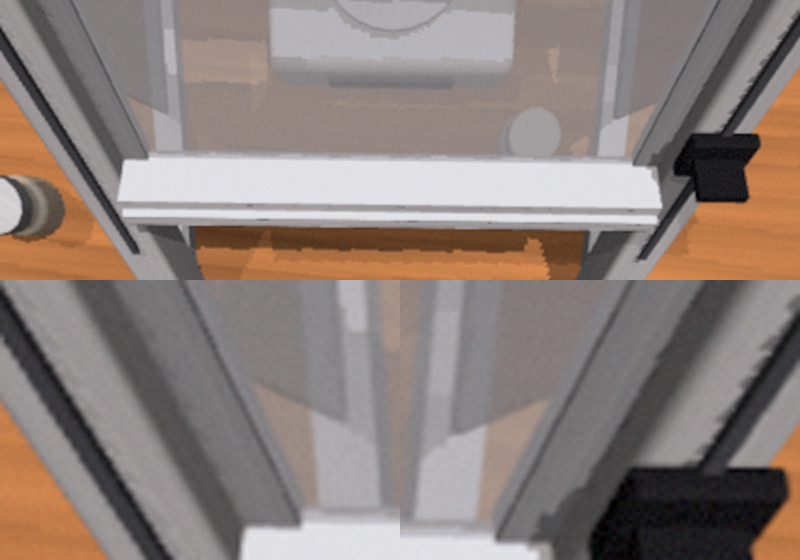

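```bash
cat >> fit2.py <<'E'
C=lambda x,y:(x/1.739+100-.2,y/1.739-.2)
lip2=lambda x,y,z:(lambda h:lipP(h[5],x,y,z))
def glob(both):
    w1,w2,w4=[pickle.load(open(n+".pkl","rb")) for n in ("w1","w2","w4")]
    o=[(w1,c,jb(y)) for c,y in (((162,95),162),((185,95),135),((473,99),-135),((497,98),-162))]
    o+=[(w2,C(*c),jb(y)) for c,y in (((163,311),162),((201,310),135),((566,316),-135),((601,316),-162))]
    o+=[(w2,C(137,215),lip(4,132,14)),(w2,C(629,220),lip(4,-132,14)),(w4,C(121,204),lip2(4,132,14)),(w4,C(659,210),lip2(4,-132,14))]
    o+=[(w2,C(140,173),lip(29,132,14)),(w2,C(625,180),lip(29,-132,14)),(w4,C(123,159),lip2(29,132,14)),(w4,C(656,167),lip2(29,-132,14))] if both&2 else []
    if both&1:o+=[(w2,C(138,229),lip(0,132,0)),(w2,C(627,234),lip(0,-132,0)),(w4,C(124,222),lip2(0,132,0)),(w4,C(658,226),lip2(0,-132,0))]
    for w,P in ((w2,((691,156),(745,156),(693,164),(744,164))),(w4,((698,196),(748,195),(699,202),(747,202)))):
        o+=[(w,C(*P[0]),mk(-8,-137.5,2)),(w,C(*P[1]),mk(-8,-159.5,2)),(w,C(*P[2]),mk(-8,-137.5,-2)),(w,C(*P[3]),mk(-8,-159.5,-2))]
    def res(h): return np.concatenate([proj(p,W(h,f(h)))-uv for p,uv,f in o])
    r=least_squares(res,[577,40,.08,33,110,70],loss="soft_l1",x_scale=[100,100,.1,50,50,50]); h=r.x
    print(h.round(3).tolist(),"need",round(h[4]-h[5]-14,1)); return h,res(h).reshape(-1,2).round(1).tolist()
E
python3 - <<'E'
from fit2 import *
for b in (0,1,2,3): h,r=glob(b); print(r[8:])
E
```

```text
[576.811, 40.481, 0.079, 33.338, 109.988, 69.686] need 26.3
[[1.2, -0.7], [0.1, 0.2], [2.6, -0.5], [0.2, 0.0], [2.6, 0.6], [0.1, 0.9], [-0.8, -0.5], [-1.9, -0.1], [0.8, -0.8], [0.2, 0.1], [-2.0, -1.1], [-1.9, -0.7]]
[576.732, 40.557, 0.078, 37.278, 110.164, 73.572] need 22.6
[[-0.4, -3.2], [1.4, -2.3], [0.9, -3.3], [1.9, -2.6], [3.7, 1.2], [-2.2, 2.0], [4.5, 0.2], [-3.3, 1.8], [2.6, 0.6], [0.1, 0.9], [-0.9, -0.5], [-1.9, -0.1], [0.8, -0.8], [0.2, 0.1], [-2.0, -1.1], [-1.9, -0.7]]
[576.507, 40.808, 0.078, 34.696, 110.652, 71.164] need 25.5
[[0.3, -1.4], [0.2, -0.3], [1.7, -1.4], [0.5, -0.5], [1.9, 0.3], [-0.1, 0.2], [4.3, 0.2], [-1.0, -0.1], [2.5, 0.5], [0.1, 0.9], [-0.9, -0.6], [-2.0, -0.2], [0.7, -0.8], [0.1, 0.1], [-2.1, -1.1], [-1.9, -0.7]]
[576.355, 40.923, 0.078, 36.04, 110.895, 72.821] need 24.1
[[-0.3, -2.1], [0.5, -1.0], [0.8, -2.4], [1.1, -1.6], [1.3, -0.5], [0.2, -0.6], [3.5, -0.9], [-0.4, -1.2], [3.7, 2.3], [-3.0, 3.2], [4.4, 1.0], [-4.1, 2.8], [2.5, 0.5], [0.1, 0.9], [-1.0, -0.6], [-2.0, -0.2], [0.7, -0.9], [0.1, 0.1], [-2.2, -1.1], [-2.0, -0.7]]
```

```bash
python3 -m inch '[[0,0,-50,0],[0,1,-105,0],[5,2,-160,0],[15,3,-210,0],[30,4,-226,0],[42,4.5,-227,0],[48,4.5,-227,0],[48,4.5,-227,0]]'
python3 -m inch '[[4,0.3,0,0],[8,0.6,0,0],[12,0.9,2,0],[16,1.2,7,0],[19,1.5,11,0],[22,1.7,15,0],[24.5,1.9,19,0],[26,2,21,0]]'
python3 -m inch '[[0.3,0,0,0],[0.3,0,0,0],[-5,0,0,0],[-20,-1,0,0],[-35,-2,10,0],[-50,-4,60,0],[-65,-5,110,0],[-75,-5,160,0]]'
python3 -m inch '[[0,0,40,0],[0,0,50,0],[0,0,50,0],[0,0,50,0],[0,0,50,0],[0,0,50,0],[0,0,50,0],[0,0,50,0]]'
python3 - <<'E'
from fit import *
import pickle
p=get_image("wrist");pickle.dump(p,open("w5.pkl","wb"));print(p["position"],state()["tcp_pos"])
im=p["color"]; c=np.zeros((560,800,3),np.uint8)
c[:280]=cv2.resize(im[:210,100:560],(800,365),interpolation=cv2.INTER_CUBIC)[:280]
c[280:,:400]=cv2.resize(im[60:130,110:210],(400,280),interpolation=cv2.INTER_CUBIC)
c[280:,400:]=cv2.resize(im[70:140,440:540],(400,280),interpolation=cv2.INTER_CUBIC)
cv2.imwrite("pics/c5.png",c)
E
```

```text
time_s: 10.2
tcp_pos: [596.2, 42.3, 135.0]
orientation: [3.065, 1.566, 0.015]
force: [0.2, -0.1, 0.5]
finger_gap: -0.3
time_s: 11.2
tcp_pos: [621.1, 44.3, 156.1]
orientation: [2.991, 1.568, -0.059]
force: [-6.1, -0.1, 1.7]
finger_gap: -0.2
time_s: 12.2
tcp_pos: [545.0, 39.1, 318.9]
orientation: [3.048, 1.566, -0.002]
force: [0.6, 0.1, -0.1]
finger_gap: -0.3
time_s: 13.2
tcp_pos: [545.0, 39.1, 368.8]
orientation: [3.048, 1.566, -0.002]
force: [-0.4, 0.4, 0.0]
finger_gap: 0.0
[620.6091408   47.56353234 511.31631761] [545.00812872  39.15217043 368.83763698]
```

View pics/c5.png

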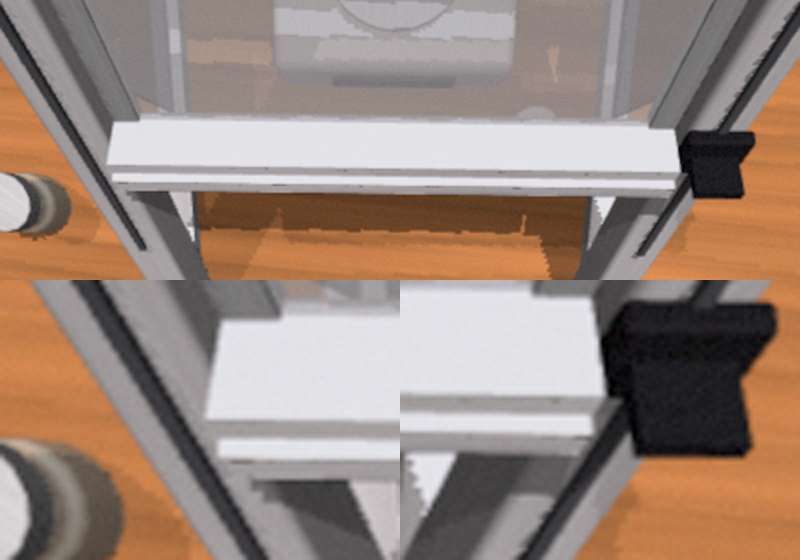

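Run:
```python
from fit2 import *
w5=pickle.load(open("w5.pkl","rb"))
h,_=glob(2)
f=lambda s,x,y,z:proj(w5,W(h,lipP(s,x,y,z)))
obsL,obsR=np.array([161.3,94.3]),np.array([491.5,99.3])
for s in (90,95,100): print(s,(f(s,4,132,14)-obsL).round(1),(f(s,4,-132,14)-obsR).round(1))
ob=np.array([[498.8,113.5],[526.8,113.5]])
for m in (106,110,114): print(m,(f(m,-8,-137.5,-2)-ob[0]).round(1),(f(m,-8,-159.5,-2)-ob[1]).round(1),"topedge row",f(m,-8,-148.5,2).round(1), "x=4",f(m,4,-148.5,0).round(1))
# also red-free refit using w5 alone for x shift of camera
from scipy.optimize import least_squares
r=least_squares(lambda v:np.concatenate([f(v[0],4,132,14)+v[2:]-obsL,f(v[0],4,-132,14)+v[2:]-obsR,f(v[1],-8,-137.5,-2)+v[2:]-ob[0],f(v[1],-8,-159.5,-2)+v[2:]-ob[1],v[2:]*.3]),[95,110,0,0])
print(r.x, "need",r.x[1]-r.x[0]-14, r.fun.round(1))
```

```text
[576.507, 40.808, 0.078, 34.696, 110.652, 71.164] need 25.5
90 [6.3 5.1] [-4.7  4.6]
95 [4.  1.1] [-2.2  0.6]
100 [ 1.6 -3.1] [ 0.4 -3.5]
106 [-3.6  2.8] [-4.7  3.2] topedge row [511.  113.4] x=4 [507.8 102.6]
110 [-1.4 -0.3] [-2.3  0.1] topedge row [513.3 110.3] x=4 [510.1  99.4]
114 [ 0.8 -3.4] [ 0.3 -3. ] topedge row [515.8 107. ] x=4 [512.4  96. ]
[100.70597105 114.73076831  -0.98131166   3.79639991] need 0.024797258220417007 [ 0.3  0.  -0.2 -0.3  0.2 -0.2 -0.2  0.2 -0.3  1.1]
```

Lip top and pointer now agree to about 0 mm (travel ≈96 mm + 14 vs pointer ≈110 mm). I'll move over to the grey box and look at the button, with an independent side-camera check of the lip.

```bash
python3 -m inch '[[-40,20,0,0],[-80,55,-10,0],[-115,95,-30,0],[-135,140,-50,0],[-150,185,-70,0],[-155,230,-90,0],[-155,270,-110,0],[-155,300,-119,0]]'
python3 -m inch '[[0,0,0,0],[0,0,0,0],[0,0,0,0],[0,0,0,0],[0,0,0,0],[0,0,0,0],[0,0,0,0],[0,0,0,0]]'
python3 - <<'E'
from fit2 import *
p=get_image("wrist");pickle.dump(p,open("w6.pkl","wb"));print(p["position"],state()["tcp_pos"])
for q in ("fan_top","lamp"): 
    for r in spot_in(p,q)[:5]: print(q,round(r["p"],2),np.round(r["rect"],1).tolist(),onz(p,*r["rect"][:2],67).round(1))
S=get_image("side");pickle.dump(S,open("s6.pkl","wb"))
c=np.zeros((480,800,3),np.uint8);c[:,:400]=cv2.resize(p["color"],(400,300))[:,:].copy() if 0 else np.vstack([cv2.resize(p["color"],(400,300)),np.zeros((180,400,3),np.uint8)])
c[:,400:]=cv2.resize(S["color"][90:210,230:330],(400,480),interpolation=cv2.INTER_CUBIC);cv2.imwrite("pics/c6.png",c)
E
```

```text
time_s: 14.25
tcp_pos: [427.2, 85.3, 281.4]
orientation: [-1.621, 1.524, 1.687]
force: [-0.6, -0.1, 0.0]
finger_gap: 0.3
time_s: 15.25
tcp_pos: [427.1, 85.2, 281.4]
orientation: [-1.62, 1.524, 1.688]
force: [1.0, -1.4, 0.3]
finger_gap: -0.1
[503.39205341  92.67329711 423.62525212] [427.14371526  85.23765626 281.39728099]
fan_top 0.81 [35.5, 303.1, 38.8, 31.8] [270.7 381.7  67. ]
fan_top 0.74 [56.5, 141.6, 42.7, 37.5] [444.5 351.3  67. ]
fan_top 0.68 [533.8, 342.3, 35.1, 37.2] [ 325.4 -139.6   67. ]
fan_top 0.66 [224.7, 293.6, 37.0, 31.1] [319.9 181.9  67. ]
fan_top 0.22 [524.7, 208.1, 103.8, 78.9] [458.4 -86.4  67. ]
lamp 0.81 [597.5, 356.4, 20.1, 14.6] [ 321.9 -207.6   67. ]
lamp 0.62 [100.0, 302.6, 20.8, 20.7] [284.6 312.   67. ]
lamp 0.59 [129.8, 155.7, 22.7, 21.4] [443.3 282.3  67. ]
lamp 0.48 [284.6, 315.1, 18.3, 18.2] [307.3 117.7  67. ]
```

View pics/c6.png

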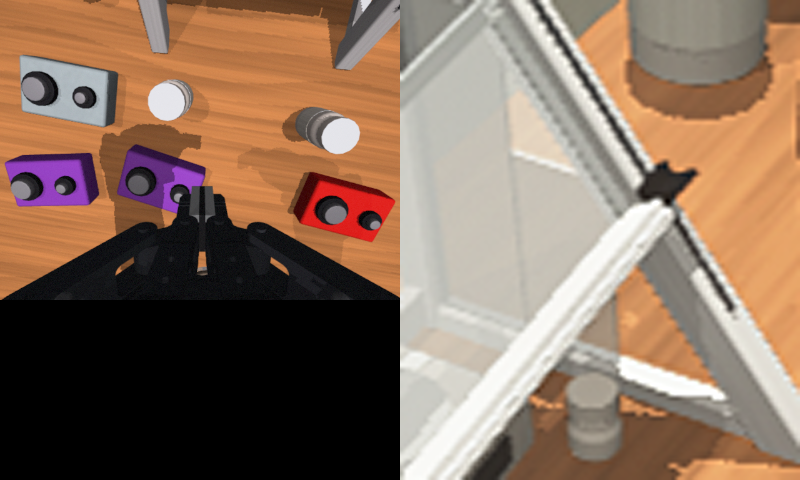

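Run:
```python
from fit2 import *
print(state()["q"].round(3)); S=pickle.load(open("s6.pkl","rb"))
h,_=glob(2)
g=lambda s,x,y,z:((proj(S,W(h,lipP(s,x,y,z)))-[230,90])*4+[400,0]).round().tolist()
for s in (90,96,102): print(s,"top front",g(s,4,-132,14),"bot front",g(s,0,-132,0),"top back",g(s,29,-132,14))
for m in (104,110,116): print(m,"fin in/out end top",g(m,-8,-137.5,2),g(m,-8,-159.5,2),"bot",g(m,-8,-137.5,-2),g(m,-8,-159.5,-2))
```

```text
[ 0.165 -0.04  -0.105  1.504  0.047  3.141]
[576.507, 40.808, 0.078, 34.696, 110.652, 71.164] need 25.5
90 top front [665.0, 214.0] bot front [682.0, 232.0] top back [635.0, 223.0]
96 top front [659.0, 206.0] bot front [676.0, 224.0] top back [630.0, 215.0]
102 top front [654.0, 198.0] bot front [671.0, 216.0] top back [625.0, 207.0]
104 fin in/out end top [682.0, 202.0] [698.0, 181.0] bot [685.0, 207.0] [702.0, 187.0]
110 fin in/out end top [676.0, 194.0] [693.0, 173.0] bot [680.0, 199.0] [697.0, 179.0]
116 fin in/out end top [671.0, 185.0] [688.0, 165.0] bot [675.0, 191.0] [692.0, 170.0]
```

The side view agrees: the fin end at (694,172) and the lip corner match level within about 2 mm. The arm stopped short because joint 6 hit its limit, so I'll turn the tool positively on the way to the fan button at (444,351).

```bash
python3 -m inch '[[3,30,0,6],[5,65,-10,12],[8,100,-25,18],[11,140,-40,24],[14,180,-55,30],[16,220,-70,36],[17,250,-80,40],[17,266,-81,40]]'
python3 -m inch '[[0,0,0,0],[0,0,0,0],[0,0,0,0],[0,0,0,0],[0,0,0,0],[0,0,0,0],[0,0,0,0],[0,0,0,0]]'
python3 - <<'E'
from fit2 import *
p=get_image("wrist");st=state();print(st["q"].round(3),st["tcp_pos"],RM(st["orientation"])[:,0].round(3))
for q in ("fan_top","lamp"): 
    for r in spot_in(p,q)[:3]: print(q,round(r["p"],2),np.round(r["rect"],1).tolist(),onz(p,*r["rect"][:2],67).round(1))
cv2.imwrite("pics/w7.png",p["color"])
E
```

```text
time_s: 16.45
tcp_pos: [443.7, 352.3, 199.2]
orientation: [-1.577, 1.523, 2.429]
force: [-0.4, 0.4, -0.4]
finger_gap: 0.2
time_s: 17.45
tcp_pos: [443.6, 352.3, 199.2]
orientation: [-1.575, 1.523, 2.432]
force: [0.4, -0.2, 0.2]
finger_gap: 0.0
[ 0.647  0.214 -0.005  1.362  0.046  2.924] [443.62138484 352.30486653 199.16289204] [-0.036  0.031 -0.999]
fan_top 0.74 [148.6, 330.6, 44.1, 42.9] [272.5 385.8  67. ]
lamp 0.76 [384.5, 295.0, 23.4, 25.2] [442.3 288.9  67. ]
```

View pics/w7.png

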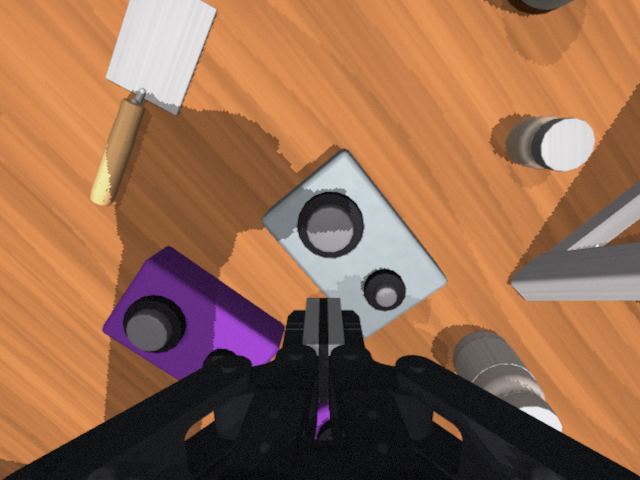

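The grey box is near the centre, with its big button at (330,227) and its small one at (385,293).

Run:
```python
from h import *
p=get_image("wrist");st=state();print(p["position"],onz(p,330,228,67),onz(p,385,295,67),onz(p,385,295,60),proj(p,st["tcp_pos"]))
```

```text
[498.34344742 407.74663896 341.2240552 ] [444.41043368 356.94384113  67.        ] [442.55787211 288.64143393  67.        ] [441.13385762 285.60108637  60.        ] [325.89917573 320.30112262]
```

The fan estimates average (443.7,353.5), within about 4 mm of each other on a 36 mm button. I'll descend and press.

```bash
python3 -m inch '[[0,2,-30,0],[0,2,-60,0],[0,2,-90,0],[0,2,-110,0],[0,2,-120,0],[0,2,-126,0],[0,2,-128,0],[0,2,-128,0]]'
python3 -m inch '[[0,0,-2,0],[0,0,-4,0],[0,0,-6,0],[0,0,-8,0],[0,0,-9,0],[0,0,-10,0],[0,0,-10.5,0],[0,0,-10.5,0]]'
```

```text
time_s: 18.65
tcp_pos: [443.9, 354.6, 71.7]
orientation: [-1.594, 1.524, 2.412]
force: [-0.3, 0.3, 0.2]
finger_gap: -0.0
time_s: 19.65
tcp_pos: [444.1, 354.7, 61.5]
orientation: [-1.606, 1.524, 2.401]
force: [0.8, 0.2, 5.1]
finger_gap: -0.1
```

```bash
python3 -m inch '[[0,0,-0.5,0],[0,0,-1,0],[0,0,-1.5,0],[0,0,-1.5,0],[0,0,-1.5,0],[0,0,-1.5,0],[0,0,-1.5,0],[0,0,-1.5,0]]'
python3 -m inch '[[0,0,5,0],[0,0,15,0],[0,0,40,0],[0,0,70,0],[0,0,100,0],[0,0,130,0],[0,0,140,0],[0,0,140,0]]'
python3 - <<'E'
from fit2 import *
st=state();print(st["time_s"],st["tcp_pos"],st["force"])
S=get_image("side");T=get_image("top");c=np.zeros((480,800,3),np.uint8)
c[:,:400]=cv2.resize(S["color"][90:210,230:330],(400,480),interpolation=cv2.INTER_CUBIC)
c[:300,400:]=cv2.resize(T["color"][100:325,120:420],(400,300));cv2.imwrite("pics/c8.png",c)
for n,z in (("tub_left",105),("tub_right",105),("amber",75),("cup",80)): print(n,[(round(r["p"],2),onz(T,*r["rect"][:2],z).round()[:2].tolist()) for r in spot_in(T,n)[:1]])
E
```

```text
time_s: 20.65
tcp_pos: [444.2, 354.7, 61.1]
orientation: [-1.624, 1.524, 2.382]
force: [-2.1, -2.7, 11.2]
finger_gap: 0.2
time_s: 21.65
tcp_pos: [444.3, 354.8, 201.0]
orientation: [-1.629, 1.524, 2.378]
force: [0.5, 0.1, -0.4]
finger_gap: 0.3
21.65 [444.29727817 354.76758335 200.96065118] [ 0.51339253  0.07009917 -0.39128756]
tub_left [(0.91, [459.0, 141.0])]
tub_right [(0.89, [452.0, -85.0])]
amber [(0.89, [674.0, 390.0])]
cup [(0.82, [674.0, -362.0])]
```

View pics/c8.png

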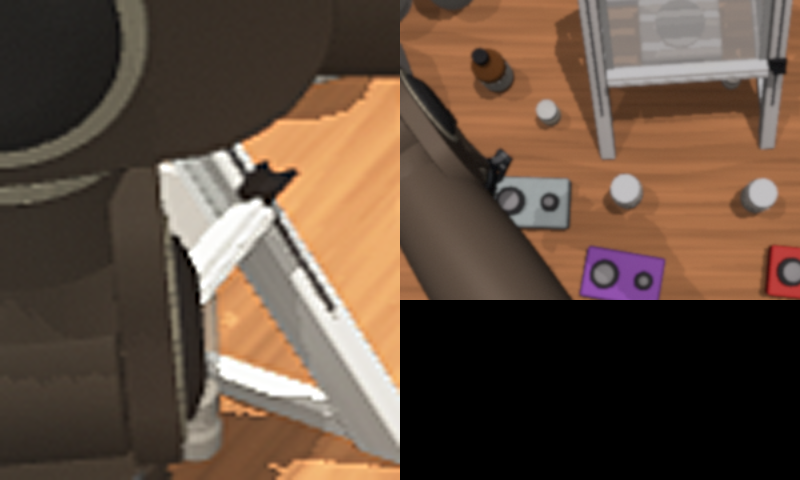

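The force jumped to 11 N at the button's stop, so it went fully down, and it read about 0 once I released it. The lip is still level with the pointer, nothing has been disturbed, and the arm is clear.

```bash
python3 -c "
from cell import *
print(sign_off())"
```

```text
the job is handed in; nothing more can be done
None
```

The window is up at the pointer, the fan button has been pressed and released, and I handed the job in at about 22 s of the 48 s allowed. `sign_off()` reported no verdict.

**Window:** I pushed it up in two strokes, with the closed fingertips against the front underside edge of the lip. The wrist-camera fit then put the lip's top within about 1 mm of the pointer. The side camera agreed to about 2 mm, and a later side picture showed the lip still beside the pointer.

**Fan button:** I pressed the large button on the grey box, not the purple or red look-alikes. The force was 5.1 N near the end of its travel and 11 N at the stop. It read about 0 once I lifted off. I did not touch the small button, but I had no direct reading of either button's travel.

**Bystanders:** Both tubs, the amber bottle and the cup were re-detected within about 6 mm of where they started, which is within detection noise. The jar still stood in the final picture. I did not measure the jar, sample or spatula again.

**What disagreed or went wrong:**
- **Lip fit:** fits using the lip's lower front edge came out 1.5–4 mm different from those using the top edge. I used the top edge.
- **Button position:** estimates from different views varied by up to 8 mm on the 36 mm button, so I used an average.
- **Joint limit:** one move stopped short when joint 6 reached its limit. That left the tool tilted about 2.7°, which I kept for the press.

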